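Lay the finished drawing's board flat

TASK

The drawing taped to one of the two tabletop easels is finished: lay that easel's tilted board down flat. With one push from above, press the white release button on top of its lever's grip and, keeping it pressed, swing the lever all the way down to its stop, then let go. Leave the other easel, the one with the bare board, raised as it is.

Things in the scene. Friction and masses are not known exactly. Their poses are not given: they have to be found in the camera images.
- sheet_button (a point): Centre of the top of the white release button (28 mm along the lever, 22 across) on the grip of the lever of the easel with the taped sheet. It stands 14 mm proud of the black round grip (30 mm thick). x: along the lever away from the pivot; z: out of the button. 4 N presses it down its full 8 mm (it springs back); pushing it on with 4 to 10 N then swings the lever down.
- sheet_pivot (a point): Fixed centre of that lever's pivot, left of the easel, 50 mm above the table. x: level, the way the lever points (away from the robot, give or take 0.28 rad); y: pivot axis; z up. Button's top: 180 mm out along the lever, 29 mm above its centre line (21 pressed). The lever runs 45 mm beside its board (210 wide, 320 deep, hinged at its far edge, near edge up to 0.26 m high).
- sheet_lever (a joint): That lever's angle, rad, growing downwards: 0 points 0.70 rad above level; 0.80 is the lower stop (0.10 rad below level, board flat). Starts at 0 to 0.12. With the button up, a catch stops it near 0.16 and 0.46; with the button pressed 7 mm or more it swings freely against friction, and it stays where left. The board is geared to it.
- bare_button (a point): The same point on the twin lever of the other easel, whose board is bare (no sheet): to be left alone.

How it is judged:
By the outcome, as a careful person would: the job done as asked, in the order asked, and still so for the second after the job is handed in, with the robot touching nothing.
It also fails if it takes over 30 s, if anything falls off the work surface, if the arm or the gripper's body presses on something with over 40 N, if the wrist force passes 120 N, or if a joint passes its speed limit or range.

ROBOT

A 6-joint arm with a two-finger parallel gripper is mounted at the origin on the work surface. World frame = base frame: x ahead of the robot, y to its left, z up, the work surface at z = 0. Lengths are in m, angles in rad, forces in N, time in s.
With the tool pointing down it reaches from about 0.275 to 0.75 m from the base axis. Payload 10.2 kg.
Tool frame: the origin (TCP) lies between the finger pads; the fingertips stand 11 mm ahead of it and the grasp point (between the pads) lies 8 mm behind it (arm.tips_ahead is the distance from the TCP to the fingertips, in m); z points along the fingers, y is the direction in which the jaws open and shut (so a half turn about z gives the same grasp; the last joint's range is limited). The gripper opens to 85 mm and grips with 20 to 120 N. Pads are 22 mm wide; open, the fingers measure 114 mm over their backs; the gripper's body (76 mm by 85 mm) begins 54 mm behind the grasp point. The pads swing forward as they close: fully open they stand 13 mm farther back than shut.
Start: joints at [-1.429, 0.313, 1.498, -0, 1.331, -0.223], TCP at [0.187, -0.49, 0.206] pointing down, gripper open.
Joint ranges: [-2.94, 2.94], [-0.97, 2.17], [0.19, 2.56], [-1.23, 4.37], [0.02, 3.11], [-2.88, 2.88]. Speed limits (rad/s): [2.39, 2.39, 3.01, 3.14, 3.14, 3.14].

INTERFACE

Orientations are given as a unit quaternion [w, x, y, z].
In Python, from station import arm gives the robot as it stands.
- The arm moves only by the shell command python3 -m jog 'ROWS' [FORCE]. ROWS is JSON, a list of rows, each a list of 7 numbers: the turn, a rotation vector about the tool's x, y, z in rad, then the shift along the tool's x, y, z in mm, then the closure, from 0 (fully open) to 1 (shut). In form: [[wx, wy, wz, dx, dy, dz, hand], ...]. A call has 1 to 12 rows; each row is the pose to reach, as a shift and turn from the pose measured when the call began, along the tool's axes at that moment; what a row does not reach only later rows make up. A row lasts 1/10 s, in which the tool goes at most 50 mm and 8.59 degrees, less where a joint would pass 70% of its speed; a pose out of reach is approached as far as the arm can. A call with a gripper value outside its range is refused whole. The fingers move at their own pace and stop on an object; FORCE is the grip in N (left out, the last holds). Time passes only in rows, so rows that repeat a pose let the fingers close. It gives the time, the measured TCP pose, the force and the opening at its end, in the units of the state.
- arm.read_state(): the state, without advancing time (a new reading comes with each control period).
- arm.read_camera(name): name is "scene" or "top" or "wrist"; returns the picture (400x640x3 uint8, red, green, blue); there is no depth.
- arm.calibration(name): a dict with "fx", "fy", "cx", "cy" (pixels), "rvec" (rotation vector, rad) and "tvec" (3), from world to camera coordinates, as OpenCV has them; the wrist camera has in their place "T_tool_cam" (4x4, takes a point from camera to tool coordinates, whose origin is the TCP and whose axes are the flange's). Camera axes: x right, y down, z forward; pixel columns grow to the right and rows downward; lengths in m; the calibration is good to about 2 mm. The wrist camera is an equidistant fisheye: a pixel r from the principal point sees the ray r / f radians off the axis. A picture is of the moment at which its call begins: read the wrist's pose just before it. calibration takes no time and is no camera call.
- arm.job_done(): hands the job in, once; it reports no verdict.
The state is a dict: "time_s": time; "joints": joint angles; "joint_velocities": joint speeds; "joint_efforts": joint torques, N m; "position": TCP position; "eef_rot": TCP orientation; "ft_force": force on the tool from outside, world axes, zero at the start; "torque": the same for the moment, N m; "gripper_width": finger opening in m.
Only numpy, scipy, OpenCV 4.12 (cv2) and the standard library are available. Lean on these libraries where they do the work, as an engineer would, in place of code of your own. Each camera call takes 0.05 s, during which the arm holds its last target.

## Working session

There is one attempt and no reset: what is moved stays moved. The work goes in short steps, Python scripts to look and compute and a shell command to move; the robot and the scene stay as the last step left them, time stands still between calls to the robot, and variables do not carry over. Pictures are saved under pics/ and viewed, and the job is handed in when it is done.

```bash
mkdir -p pics; ls; python3 - <<'E'
from station import arm
import cv2
for n in ("scene","top","wrist"):
    cv2.imwrite(f"pics/a_{n}.png",arm.read_camera(n)[:,:,::-1])
    print(n,arm.calibration(n))
s=arm.read_state();print(s)
E
```

```text
pics
scene {'fx': 423.0312779098823, 'fy': 423.0312779098823, 'cx': 315.93509055487755, 'cy': 195.12737222325677, 'rvec': array([ 2.15206316,  1.12627074, -0.44241633]), 'tvec': array([-0.28478558, -0.135952  ,  1.255094  ])}
top {'fx': 460.25561994130976, 'fy': 460.25561994130976, 'cx': 319.65137780428364, 'cy': 194.4542348850521, 'rvec': array([ 2.22077018, -2.16792947,  0.0446372 ]), 'tvec': array([0.0486107 , 0.41046775, 1.11323776])}
wrist {'fx': 309.70691628693146, 'fy': 309.70691628693146, 'cx': 321.694300655544, 'cy': 203.8602208311358, 'T_tool_cam': array([[ 3.37363931e-04, -9.44365238e-01, -3.28898438e-01,
         8.47391179e-02],
       [ 9.99999922e-01,  2.50679432e-04,  3.05963638e-04,
         3.41321865e-04],
       [-2.06493351e-04, -3.28898516e-01,  9.44365249e-01,
        -1.67756706e-01],
       [ 0.00000000e+00,  0.00000000e+00,  0.00000000e+00,
         1.00000000e+00]])}
{'time_s': 0.15, 'joints': array([-1.42941886e+00,  3.13356514e-01,  1.49825441e+00, -1.87786656e-05,
        1.33096014e+00, -2.23387481e-01]), 'joint_velocities': array([-0.00104001, -0.00165189, -0.00165142, -0.00078709, -0.0010409 ,
       -0.0005414 ]), 'joint_efforts': array([ 1.51286280e-03, -4.12371254e+01, -2.59797263e+01, -2.31852091e-04,
        3.20240804e-03,  6.40325382e-06]), 'position': array([ 0.18724319, -0.49025365,  0.20535168]), 'eef_rot': array([-4.89170610e-04,  9.83413844e-01,  1.81375223e-01,  1.09425321e-05]), 'ft_force': array([-0.59014852,  0.23091078, -0.78932644]), 'torque': array([0.02685962, 0.0250178 , 0.00425332]), 'gripper_width': 0.08527774903640808}
```

View pics/a_scene.png

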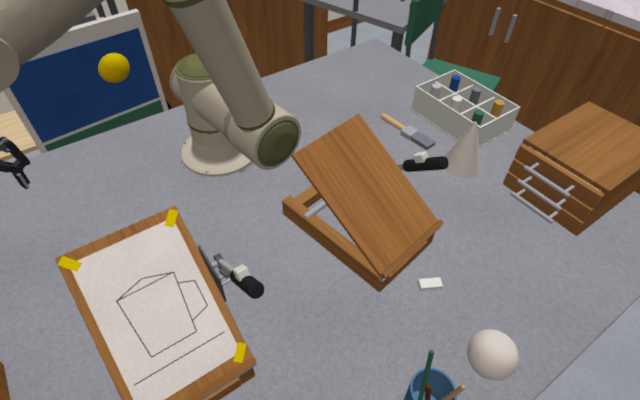

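View pics/a_top.png

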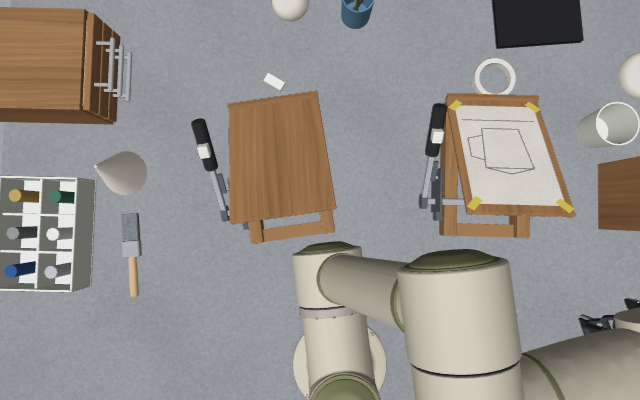

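View pics/a_wrist.png

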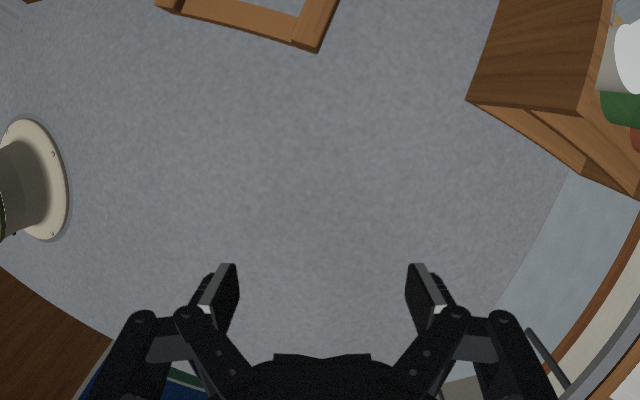

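The sheet is on the right-hand easel. Its white button is at about (437,142) in the top view and near (240,275) in the scene view. I'll zoom in on both.

```bash
python3 - <<'E'
import cv2,numpy as np
a=cv2.imread("pics/a_scene.png")[235:310,190:280]; b=cv2.imread("pics/a_top.png")[95:215,400:480]
A=cv2.resize(a,None,fx=5,fy=5,interpolation=cv2.INTER_CUBIC)
B=cv2.resize(b,None,fx=4.5,fy=4.5,interpolation=cv2.INTER_CUBIC)[:, :340]
H=560;c=np.zeros((H,800,3),np.uint8);c[:A.shape[0],:450]=A;c[:540,455:795]=B
cv2.imwrite("pics/z1.png",c)
for f,(y0,y1,x0,x1) in (("scene",(235,310,190,280)),("top",(95,215,420,450))):
    im=cv2.imread(f"pics/a_{f}.png")[y0:y1,x0:x1].astype(int)
    m=(im.min(2)>185).astype(np.uint8)
    n,l,s,ce=cv2.connectedComponentsWithStats(m)
    for i in range(1,n):
        if s[i,4]>8: print(f,s[i],ce[i]+[x0,y0])
E
```

```text
scene [  0  20  28  55 402] [201.54726368 285.21890547]
scene [44 30 13  8 54] [240.22222222 268.25925926]
scene [  0  47  16  28 291] [195.32989691 298.15463918]
top [ 12  37  12  11 110] [437.22727273 137.        ]
```

View pics/z1.png

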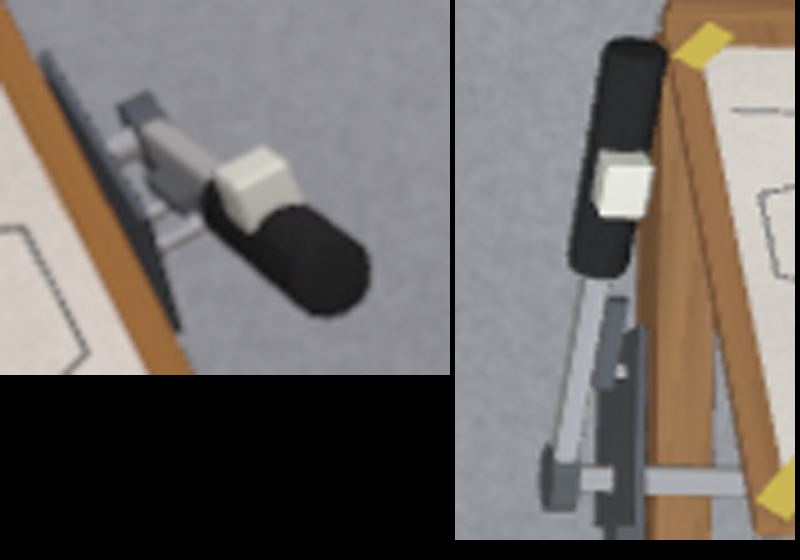

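The crop shows the button's top face centred near (437,137) in the top view and (240,268) in the scene view. The pivot block is near (425.5,201) in the top view. I'll triangulate from these.

```bash
cat > h.py <<'E'
from station import arm
import cv2,numpy as np
def ray(n,p):
    c=arm.calibration(n);R=cv2.Rodrigues(c["rvec"])[0]
    d=R.T@np.array([(p[0]-c["cx"])/c["fx"],(p[1]-c["cy"])/c["fy"],1]);return -R.T@c["tvec"],d/np.linalg.norm(d)
def plane(n,p,z):
    o,d=ray(n,p);return o+d*(z-o[2])/d[2]
def tri(a,b):
    A=0;y=0;rs=[ray(*a),ray(*b)]
    for o,d in rs:
        P=np.eye(3)-np.outer(d,d);A=A+P;y=y+P@o
    x=np.linalg.solve(A,y);return x,[np.linalg.norm((np.eye(3)-np.outer(d,d))@(x-o)) for o,d in rs]
def proj(n,X):
    c=arm.calibration(n);K=np.array([[c["fx"],0,c["cx"]],[0,c["fy"],c["cy"]],[0,0,1]])
    return cv2.projectPoints(np.array([X],float),c["rvec"],c["tvec"],K,None)[0].ravel()
E
python3 - <<'E'
from h import *
b,e=tri(("scene",(240.2,268.3)),("top",(437.2,137.0)));print(b,e)
p=plane("top",(425.5,201),.05);print("pivot top",p)
p2=plane("scene",(190+150/5,235+110/5),.05);print("pivot scene rough",p2)
d=(b-p)[:2];r=np.linalg.norm(d);yaw=np.arctan2(d[1],d[0]);print("r",r,"dz",b[2]-.05,"yaw",yaw)
for q in (0,.06,.12):
    a=.7-q;print(q,180*np.cos(a)-29*np.sin(a),180*np.sin(a)+29*np.cos(a))
for q in(0,.12):
  a=.7-q
  for t in (yaw,):
    x=180*np.cos(a)-29*np.sin(a);z=180*np.sin(a)+29*np.cos(a)
    B=p+np.array([x*np.cos(t),x*np.sin(t),z])/1000;print(q,proj("top",B),proj("scene",B))
E
```

```text
[ 0.52630672 -0.18493813  0.17955549] [np.float64(0.0007764096523065612), np.float64(0.0007764096523065156)]
pivot top [ 0.39785787 -0.1906307   0.05      ]
pivot scene rough [ 0.38841511 -0.18068398  0.05      ]
r 0.12857493448116414 dz 0.12955549172921488 yaw 0.04428875863632852
0 118.98928078131487 138.13960713403455
0.06 127.0585686196633 130.75595642387503
0.12 134.67058281776931 122.90172547007765
0 [438.72688028 141.0796452 ] [237.30309376 261.96649096]
0.12 [436.64780207 134.83052497] [242.84000112 272.67944847]
```

The triangulated button agrees with the geometry: 182.5 mm from the pivot against 182.3 expected, with lever q ≈ 0.07. Next I'll check the yaw along the bar and grip, then work out the target poses.

```bash
cat >> h.py <<'E'
from scipy.spatial.transform import Rotation as Ro
def Rq(q): return Ro.from_quat([q[1],q[2],q[3],q[0]])
def target(q,piv,yaw,lean,press=0,gap=0,dx=0,dy=0,pitch=None,out=0):
    """TCP pose: tips centred on the button, tool z = -normal leaned; tool x ~ world +y"""
    a=.7-q
    u=np.array([np.cos(yaw),np.sin(yaw),0]);v=np.array([-np.sin(yaw),np.cos(yaw),0]);k=np.array([0,0,1.])
    e=u*np.cos(a)+k*np.sin(a);n=-u*np.sin(a)+k*np.cos(a)
    tip=piv+e*(.180+out)+n*(.029-press+gap)+v*dy
    ap=a if pitch is None else pitch
    e2=u*np.cos(ap)+k*np.sin(ap);n2=-u*np.sin(ap)+k*np.cos(ap)
    z=-(n2*np.cos(lean)+v*np.sin(lean)); x=v*np.cos(lean)-n2*np.sin(lean); y=np.cross(z,x)
    return Ro.from_matrix(np.stack([x,y,z],1)),tip-z*arm.tips_ahead
def row(T,s=None):
    s=s or arm.read_state();R0=Rq(s["eef_rot"]);R,p=T
    return np.r_[(R0.inv()*R).as_rotvec(),R0.inv().apply(p-s["position"])*1000]
E
python3 - <<'E'
from h import *
np.set_printoptions(precision=3,suppress=True)
P=np.array([.398,-.1906,.05]);yaw=.044;a=.7-.07
def inc(px,s0):
    # intersect with plane spanned by lateral axis and lever direction
    u=np.array([np.cos(yaw),np.sin(yaw),0]);n=-u*np.sin(a)+np.array([0,0,np.cos(a)])
    o,d=ray("top",px);X=o+d*(n@(P-o))/(n@d);return X
for z in((567,455),(580,370),(597,285),(600,265),(617,150),(635,55)):
    X=inc((400+(z[0]-455)/4.5,95+z[1]/4.5),0);print(z,X,np.linalg.norm(X-P))
print(arm.tips_ahead,row(target(.07,P,yaw,.15,gap=.06)),target(.07,P,yaw,.15,gap=.06)[1])
# sheet board near corners heights
print(proj("top",P), proj("scene",P))
E
```

```text
(567, 455) [ 0.409 -0.187  0.058] 0.013977476956841758
(580, 370) [ 0.451 -0.187  0.088] 0.06517206323125696
(597, 285) [ 0.49  -0.188  0.117] 0.11392700141611904
(600, 265) [ 0.499 -0.188  0.124] 0.12505353832054816
(617, 150) [ 0.549 -0.186  0.16 ] 0.18652183582386436
(635, 55) [ 0.587 -0.187  0.188] 0.23427374735368878
0.011 [  -0.632    0.265   -1.157  386.497 -179.038  -31.149] [ 0.484 -0.185  0.237]
[425.488 200.939] [217.805 262.139]
```

```bash
python3 - <<'E'
from h import *
np.set_printoptions(precision=3,suppress=True)
P=np.array([.398,-.186,.05]);T=target(.07,P,.01,.15,gap=.03)
print(T[1]); T=(T[0],T[1]+[0,0,.17]); print(row(T))
E
```

```text
[ 0.502 -0.183  0.213]
[  -0.634    0.253   -1.125  403.818 -174.539 -176.909]
```

```bash
python3 -m jog '[[0,0,0,0,0,-50,1],[0,0,0,0,0,-100,1],[0,0,0,0,0,-150,1],[0,0,0,0,0,-200,1],[0,0,0,0,0,-200,1]]' 20
```

```text
time_s: 0.65
position: [0.1875, -0.4913, 0.4119]
eef_rot: [0.005, 0.983, 0.181, -0.0]
ft_force: [0.2, -1.1, -0.7]
gripper_width: 0.0125
```

Now I'll move across, relative to the current pose. Height is about +23 mm less than the figure computed before the lift.

```bash
python3 -m jog '[[-0.63,0.25,-1.12,404,-175,20,1],[-0.63,0.25,-1.12,404,-175,20,1],[-0.63,0.25,-1.12,404,-175,20,1],[-0.63,0.25,-1.12,404,-175,20,1],[-0.63,0.25,-1.12,404,-175,20,1],[-0.63,0.25,-1.12,404,-175,20,1],[-0.63,0.25,-1.12,404,-175,20,1],[-0.63,0.25,-1.12,404,-175,20,1],[-0.63,0.25,-1.12,404,-175,20,1],[-0.63,0.25,-1.12,404,-175,20,1],[-0.63,0.25,-1.12,404,-175,20,1],[-0.63,0.25,-1.12,404,-175,20,1]]'
python3 - <<'E'
from h import *
np.set_printoptions(precision=3,suppress=True)
P=np.array([.398,-.186,.05]);print(row(target(.07,P,.01,.15,gap=.03)),arm.read_state()["joints"])
for n in("top","scene","wrist"): cv2.imwrite(f"pics/b_{n}.png",arm.read_camera(n)[:,:,::-1])
E
```

```text
time_s: 1.85
position: [0.5021, -0.1847, 0.3891]
eef_rot: [0.271, 0.685, 0.656, 0.164]
ft_force: [0.9, -0.1, -0.3]
gripper_width: 0.0
[  -0.003    0.012    0.001   24.452 -103.419  140.989] [-0.716 -0.115  1.648  0.312  1.036 -0.754]
```

View pics/b_wrist.png

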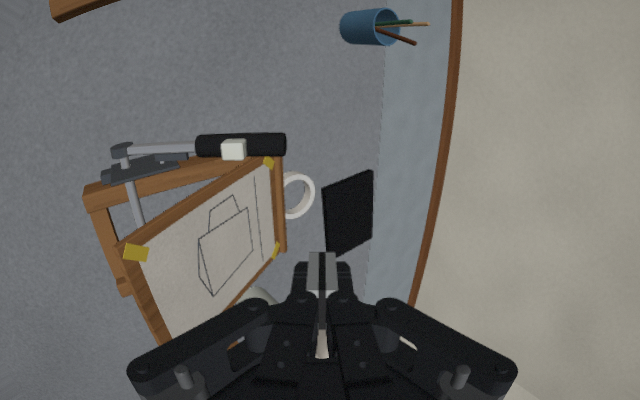

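View pics/b_scene.png

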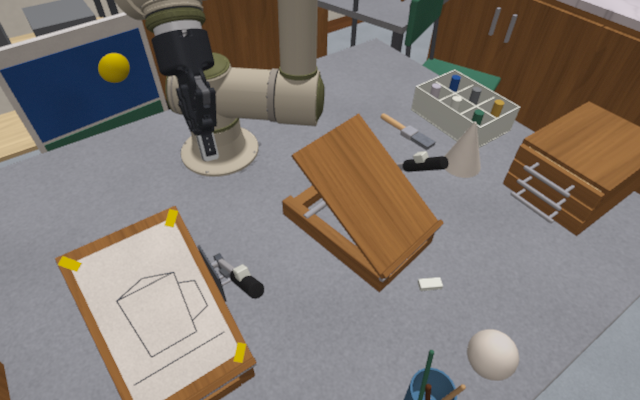

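The wrist view shows the white button at about (233,149) on the lever beside the sheet board. I'll cross-check it against the triangulated point.

```bash
cat >> h.py <<'E'
def wray(px,s):
    c=arm.calibration("wrist");T=c["T_tool_cam"];d=np.array([px[0]-c["cx"],px[1]-c["cy"]])/c["fx"];t=np.linalg.norm(d)
    v=np.r_[d/t*np.sin(t),np.cos(t)];R=Rq(s["eef_rot"]).as_matrix()
    return s["position"]+R@T[:3,3],R@T[:3,:3]@v
E
python3 - <<'E'
from h import *
np.set_printoptions(precision=4,suppress=True)
s=arm.read_state();im=cv2.imread("pics/b_wrist.png");w=im[130:165,215:255]
m=(w.min(2)>185).astype(np.uint8);n,l,st,ce=cv2.connectedComponentsWithStats(m)
print([(st[i],ce[i]+[215,130]) for i in range(1,n)])
cv2.imwrite("pics/z2.png",cv2.resize(im[110:190,95:295],None,fx=4,fy=4,interpolation=cv2.INTER_CUBIC))
b=np.array([.5263,-.185,.1796])
for px in [(233,148)]:
    o,d=wray(px,s);print("at z",o+d*(b[2]-o[2])/d[2]);
t,_=ray("top",(437.2,137));
E
```

```text
[(array([ 7, 14, 19, 11, 90], dtype=int32), array([232.9889, 146.5222])), (array([17, 20,  1,  2,  2], dtype=int32), array([232. , 150.5])), (array([25, 24,  1,  1,  1], dtype=int32), array([240., 154.])), (array([25, 28,  1,  1,  1], dtype=int32), array([240., 158.]))]
at z [ 0.5262 -0.1823  0.1796]
```

View pics/z2.png

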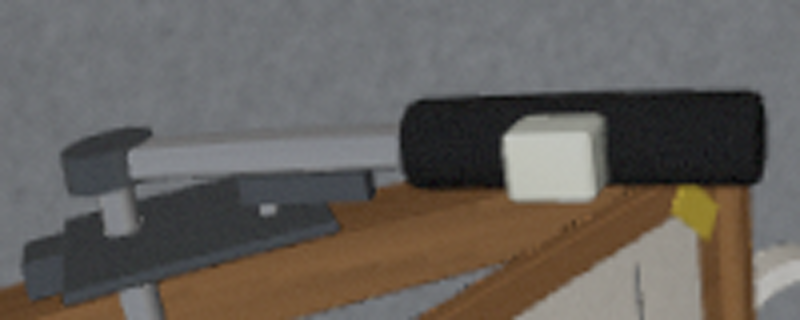

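The wrist ray gives (0.526, −0.182) at the button's height, which agrees within 3 mm. I'll descend to a 30 mm hover.

```bash
python3 -m jog '[[0,0.01,0,6,-26,35,1],[0,0.01,0,12,-52,70,1],[0,0.01,0,18,-78,106,1],[0,0.01,0,24,-103,141,1],[0,0.01,0,24,-103,141,1],[0,0.01,0,24,-103,141,1]]'
python3 - <<'E'
from h import *
np.set_printoptions(precision=3,suppress=True)
P=np.array([.398,-.186,.05])
for g in(.03,.003,0,-.008):print(row(target(.07,P,.01,.15,gap=g)))
for n in("top","scene","wrist"): cv2.imwrite(f"pics/c_{n}.png",arm.read_camera(n)[:,:,::-1])
def cr(n,y,x,h,w,f): return cv2.resize(cv2.imread(f"pics/c_{n}.png")[y:y+h,x:x+w],None,fx=f,fy=f,interpolation=cv2.INTER_CUBIC)
cv2.imwrite("pics/z3.png",np.hstack([cr("scene",200,170,133,133,3),cr("wrist",100,220,133,133,3)]))
E
```

```text
time_s: 2.6
position: [0.503, -0.1848, 0.2144]
eef_rot: [0.268, 0.684, 0.657, 0.168]
ft_force: [0.7, -0.1, 0.4]
gripper_width: -0.0001
[-0.002  0.003 -0.     1.592 -1.701  0.835]
[-0.002  0.003 -0.     5.714 -1.653 27.518]
[-0.002  0.003 -0.     6.171 -1.648 30.483]
[-0.002  0.003 -0.     7.393 -1.634 38.39 ]
```

View pics/c_wrist.png

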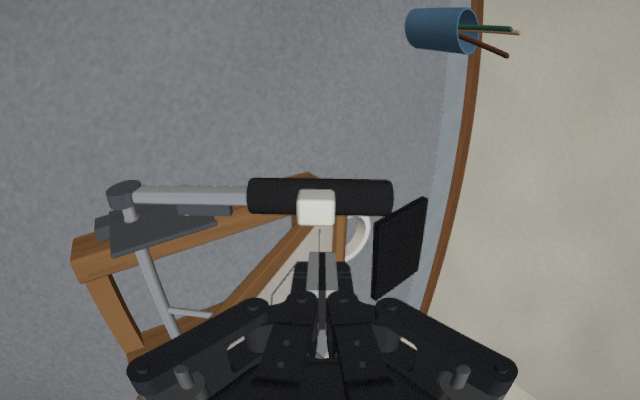

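View pics/c_scene.png

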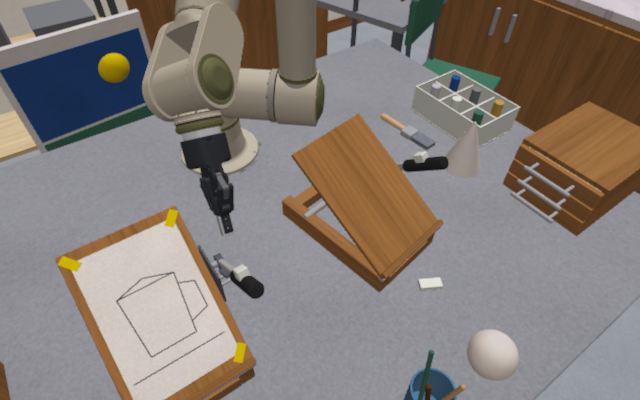

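The tips at (322,253) line up along the lever with the button at (316,208). The lateral offset still needs checking.

```bash
python3 - <<'E'
from h import *
np.set_printoptions(precision=4,suppress=True)
s=arm.read_state();im=cv2.imread("pics/c_wrist.png")
cv2.imwrite("pics/z4.png",cv2.resize(im[170:270,240:400],None,fx=5,fy=5,interpolation=cv2.INTER_CUBIC))
P=np.array([.398,-.186,.05]);print(target(.07,P,.01,.15)[1]+0)
for px in [(316,206),(316,210)]:
    o,d=wray(px,s);print(o+d*(.1796-o[2])/d[2])
R=Rq(s["eef_rot"]);print("tip",s["position"]+R.apply([0,0,.011]))
E
```

```text
[ 0.5199 -0.1831  0.1883]
[ 0.5245 -0.1805  0.1796]
[ 0.5245 -0.1838  0.1796]
tip [ 0.5099 -0.1865  0.2069]
```

View pics/z4.png

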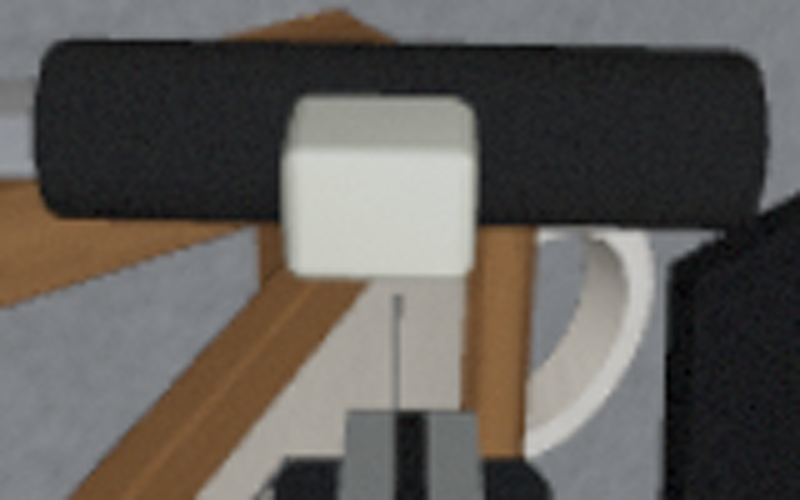

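The button's top-face centre is at (316,212), which gives (0.5245, −0.1855). That agrees within 2 mm, so I'll approach until just before contact.

```bash
python3 -m jog '[[0,0,0,3,-1.5,15,1],[0,0,0,5,-1.5,26,1],[0,0,0,5,-1.5,29,1],[0,0,0,5,-1.5,29,1]]'
python3 -m jog '[[0,0,0,0,0,2,1],[0,0,0,0,0,4,1],[0,0,0,0,0,4,1]]'
python3 - <<'E'
from h import *
np.set_printoptions(precision=3,suppress=True)
P=np.array([.398,-.1865,.05])
s=arm.read_state();print(s["ft_force"],row(target(.07,P,.01,.15)))
cv2.imwrite("pics/d_wrist.png",arm.read_camera("wrist")[170:300,220:420,::-1])
E
```

```text
time_s: 3.15
position: [0.5199, -0.1842, 0.1912]
eef_rot: [0.27, 0.683, 0.657, 0.168]
ft_force: [-0.0, -0.1, -0.4]
gripper_width: 0.0002
time_s: 3.45
position: [0.5222, -0.1848, 0.188]
eef_rot: [0.27, 0.683, 0.657, 0.168]
ft_force: [-0.0, 0.6, -0.4]
gripper_width: -0.0001
[-0.03   0.566 -0.433] [ 0.001  0.005  0.002  0.986 -1.715 -1.695]
```

View pics/d_wrist.png

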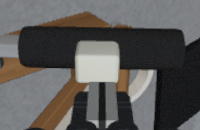

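The tips sit directly over the button with no force yet. I'll press along the button axis.

```bash
python3 -m jog '[[0,0,0,0.5,-1,1.5,1],[0,0,0,0.5,-1,3,1],[0,0,0,0.5,-1,3,1]]'
python3 -m jog '[[0,0,0,0,0,2,1],[0,0,0,0,0,2,1]]'
python3 -m jog '[[0,0,0,0,0,2,1],[0,0,0,0,0,2,1]]'
python3 - <<'E'
from h import *
np.set_printoptions(precision=3,suppress=True)
P=np.array([.398,-.1865,.05])
s=arm.read_state();print(s["ft_force"],row(target(.07,P,.01,.15,press=.008)))
cv2.imwrite("pics/e_wrist.png",cv2.resize(arm.read_camera("wrist")[170:300,220:420,::-1],None,fx=3,fy=3))
E
```

```text
time_s: 3.8
position: [0.5232, -0.1847, 0.1848]
eef_rot: [0.27, 0.683, 0.657, 0.168]
ft_force: [-0.8, 0.7, -0.1]
gripper_width: 0.0
time_s: 4.0
position: [0.5244, -0.185, 0.183]
eef_rot: [0.27, 0.683, 0.657, 0.168]
ft_force: [-0.1, -0.9, -0.1]
gripper_width: 0.0001
time_s: 4.2
position: [0.5256, -0.1853, 0.1811]
eef_rot: [0.269, 0.683, 0.657, 0.168]
ft_force: [0.4, -0.7, -0.1]
gripper_width: -0.0002
[ 0.441 -0.658 -0.075] [ 0.     0.004  0.001  1.552 -0.342 -1.324]
```

View pics/e_wrist.png

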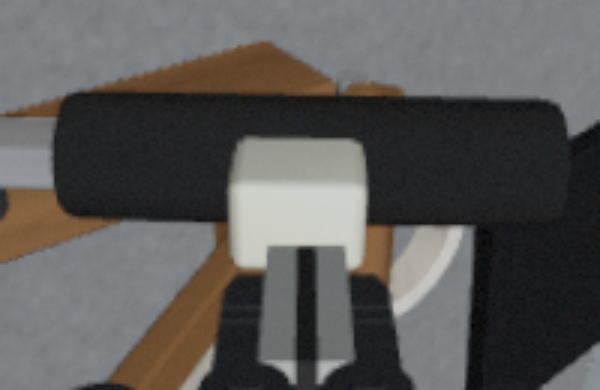

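There's no contact force, although the model puts the tip 9 mm past the button. I'll check the actual tip position in all views.

```bash
python3 - <<'E'
from h import *
np.set_printoptions(precision=4,suppress=True)
s=arm.read_state()
for n in("top","scene"): cv2.imwrite(f"pics/f_{n}.png",arm.read_camera(n)[:,:,::-1])
a=cv2.imread("pics/f_scene.png")[205:305,180:280];b=cv2.imread("pics/f_top.png")[90:190,390:490]
cv2.imwrite("pics/z5.png",np.hstack([cv2.resize(i,None,fx=4,fy=4,interpolation=cv2.INTER_CUBIC) for i in(a,b)]))
I=dict(position=np.zeros(3),eef_rot=[1,0,0,0])
for r in (250,252,254):
    o,d=wray((322,r),I)
    print(r,[o+d*(x-o[0])/d[0] for x in(.011,0)])
R=Rq(s["eef_rot"]);tip=s["position"]+R.apply([0,0,.011]);print(tip,proj("scene",tip),proj("top",tip))
x1=wray((316,212.4),dict(position=np.array([.503,-.1848,.2144]),eef_rot=[.268,.684,.657,.168]));x2=wray((319.3,244),s)
A=0;y=0
for o,d in(x1,x2,ray("top",(437.2,137)),ray("scene",(240.2,268.3))):
    M=np.eye(3)-np.outer(d,d);A=A+M;y=y+M@o
X=np.linalg.solve(A,y);print(X,[np.linalg.norm((np.eye(3)-np.outer(d,d))@(X-o)) for o,d in(x1,x2,ray("top",(437.2,137)),ray("scene",(240.2,268.3)))])
print("wrist now at z.18",x2[0]+x2[1]*(.1796-x2[0][2])/x2[1][2])
E
```

```text
250 [array([ 0.011 , -0.0001, -0.0278]), array([ 0.    , -0.    , -0.0069])]
252 [array([ 0.011 , -0.0001, -0.03  ]), array([ 0.    , -0.    , -0.0094])]
254 [array([ 0.011 , -0.0001, -0.0321]), array([ 0.    , -0.    , -0.0118])]
[ 0.532  -0.1869  0.1724] [241.6413 273.26  ] [437.6635 135.0963]
[ 0.5254 -0.1854  0.1784] [np.float64(0.001377158499794968), np.float64(0.0007116845807097715), np.float64(0.001756679245250277), np.float64(0.00020085630287172132)]
wrist now at z.18 [ 0.5247 -0.1854  0.1796]
```

View pics/z5.png

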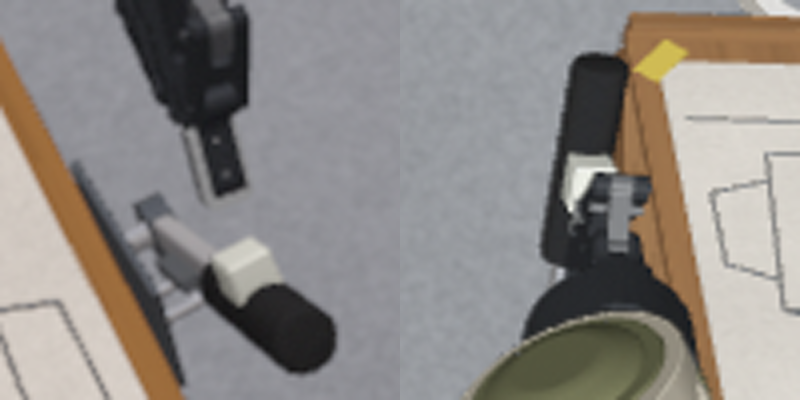

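```bash
python3 - <<'E'
from h import *
np.set_printoptions(precision=4,suppress=True)
s=arm.read_state();R=Rq(s["eef_rot"]);print(R.as_matrix())
for sc,tp in (((180+215/4,205+198/4),(390+222/4,90+178/4)),((180+230/4,205+195/4),(390+215/4,90+178/4)),((180+230/4,205+195/4),(390+222/4,90+190/4))):
    x,e=tri(("scene",sc),("top",tp));print(x,e,R.inv().apply(x-s["position"]))
E
python3 - <<'E'
import cv2
b=cv2.imread("pics/f_top.png")[110:190,410:490];cv2.imwrite("pics/z6.png",cv2.resize(b,None,fx=7,fy=7,interpolation=cv2.INTER_CUBIC))
E
```

```text
[[ 0.0793  0.8078  0.584 ]
 [ 0.989   0.0097 -0.1477]
 [-0.125   0.5893 -0.7982]]
[ 0.524  -0.1903  0.2232] [np.float64(0.0005118345053494147), np.float64(0.0005118345053493951)] [-0.0103  0.0233 -0.0335]
[ 0.5248 -0.1856  0.2224] [np.float64(0.0011371687398904682), np.float64(0.0011371687398904176)] [-0.0054  0.0236 -0.0332]
[ 0.5208 -0.1873  0.2193] [np.float64(0.004088363834347233), np.float64(0.004088363834347259)] [-0.007   0.0185 -0.0327]
```

View pics/z6.png

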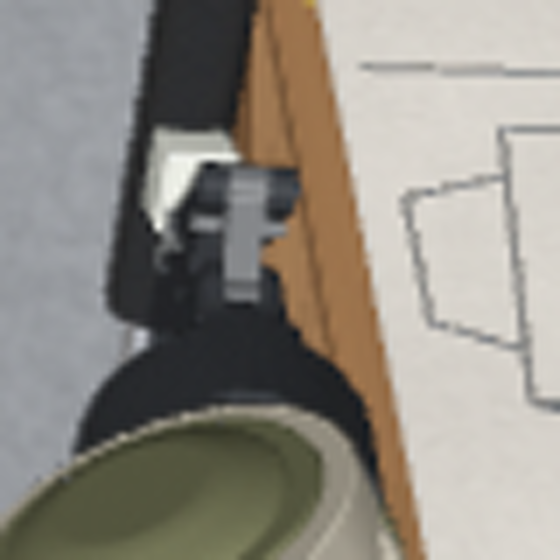

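```bash
python3 - <<'E'
from h import *
np.set_printoptions(precision=4,suppress=True)
s=arm.read_state();R=Rq(s["eef_rot"])
w=arm.read_camera("wrist")
cv2.imwrite("pics/g_wrist.png",cv2.resize(w[225:325,260:390,::-1],None,fx=6,fy=6,interpolation=cv2.INTER_CUBIC))
for wp in((322,252),(314,252),(330,252)):
  for sc in ((180+210/4,205+202/4),(180+245/4,205+188/4)):
    A=0;y=0
    rs=[wray(wp,s),ray("scene",sc)]
    for o,d in rs:
        M=np.eye(3)-np.outer(d,d);A=A+M;y=y+M@o
    X=np.linalg.solve(A,y);print(X,[np.linalg.norm((np.eye(3)-np.outer(d,d))@(X-o)) for o,d in rs],R.inv().apply(X-s["position"]))
E
```

```text
[ 0.5111 -0.1831  0.1972] [np.float64(0.006827553234602737), np.float64(0.006827553234602539)] [-0.0009 -0.0023 -0.0214]
[ 0.5108 -0.1725  0.2013] [np.float64(2.6112120387619087e-05), np.float64(2.6112120387721256e-05)] [ 0.009  -0.0001 -0.0264]
[ 0.5083 -0.183   0.194 ] [np.float64(0.006095987344272322), np.float64(0.006095987344272302)] [-0.0006 -0.0065 -0.0205]
[ 0.5081 -0.1723  0.1984] [np.float64(0.0007001330642438028), np.float64(0.0007001330642437345)] [ 0.0094 -0.0039 -0.0256]
[ 0.5139 -0.1832  0.2004] [np.float64(0.007548161569009263), np.float64(0.007548161569009219)] [-0.0012  0.0018 -0.0223]
[ 0.5134 -0.1727  0.2042] [np.float64(0.000742717758561188), np.float64(0.0007427177585612641)] [ 0.0087  0.0038 -0.0272]
```

View pics/g_wrist.png

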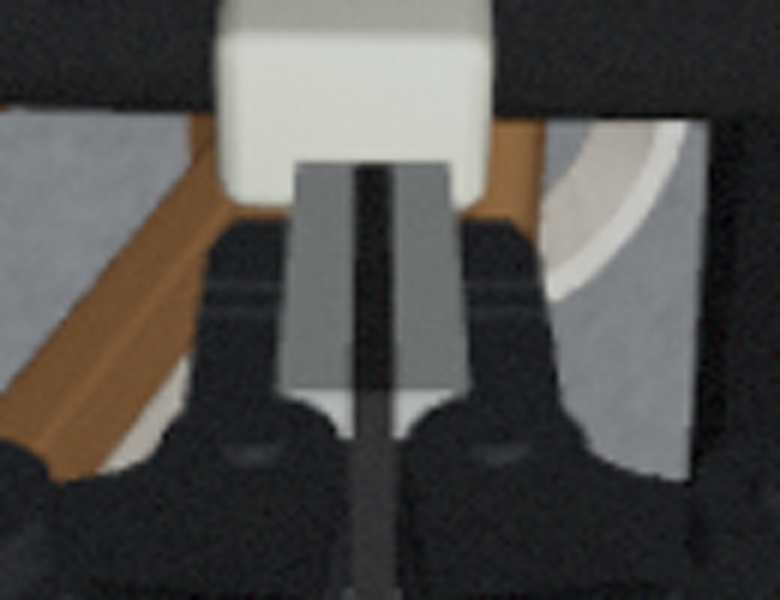

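The scene and wrist views agree, with almost no residual, that the shut pads' ends lie about 26 mm *behind* the reported TCP rather than 11 mm ahead. That fits the absence of contact, and the scene picture shows a gap of about 28 mm. I'll continue with the measured tip offset, watching the force.

```bash
sed -i 's/tip-z\*arm.tips_ahead/tip-z*TIP/; s/^def target/TIP=-.026\ndef target/' h.py
python3 - <<'E'
from h import *
np.set_printoptions(precision=3,suppress=True)
P=np.array([.3975,-.1865,.05])
for g in (.01,.004,0):print(row(target(.07,P,.01,.15,gap=g)))
E
```

```text
[ 0.     0.004  0.002 -1.077 -0.885 17.839]
[ 0.     0.004  0.002 -0.156 -0.886 23.768]
[ 0.     0.004  0.002  0.459 -0.887 27.721]
```

```bash
python3 -m jog '[[0,0,0,-0.5,-0.5,9,1],[0,0,0,-1,-1,18,1],[0,0,0,-0.5,-1,22,1],[0,0,0,-0.5,-1,22,1]]'
python3 - <<'E'
from h import *
np.set_printoptions(precision=3,suppress=True)
P=np.array([.3975,-.1865,.05])
print(row(target(.07,P,.01,.15)))
a=arm.read_camera("scene")[205:305,180:280,::-1];b=arm.read_camera("wrist")[200:300,270:370,::-1]
cv2.imwrite("pics/h.png",np.hstack([cv2.resize(i,None,fx=4,fy=4,interpolation=cv2.INTER_CUBIC) for i in(a,b)]))
E
```

```text
time_s: 4.8
position: [0.5376, -0.189, 0.1624]
eef_rot: [0.269, 0.683, 0.657, 0.168]
ft_force: [0.8, -0.3, 0.2]
gripper_width: -0.0001
[-0.001  0.004  0.001  0.82   0.56   4.964]
```

View pics/h.png

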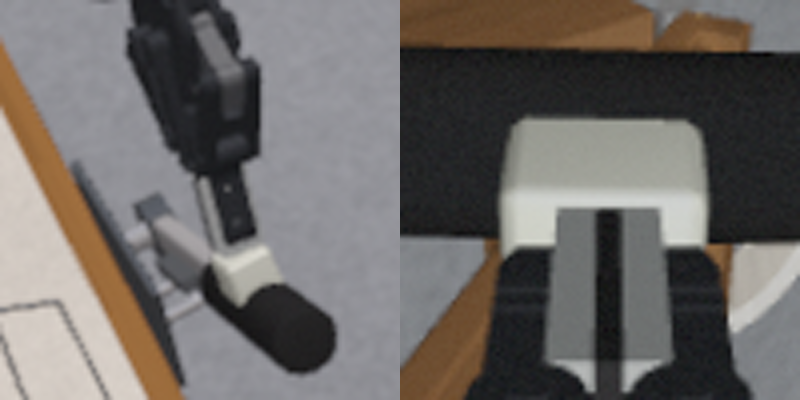

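The tips are centred and now only a few mm above the button, so I'll press in small steps.

```bash
python3 -m jog '[[0,0,0,0.5,0.5,3,1],[0,0,0,0.5,0.5,5,1],[0,0,0,0.5,0.5,5,1]]'
python3 -m jog '[[0,0,0,0,0,2,1],[0,0,0,0,0,3,1],[0,0,0,0,0,3,1]]'
python3 -m jog '[[0,0,0,0,0,2,1],[0,0,0,0,0,3,1],[0,0,0,0,0,3,1]]'
```

```text
time_s: 5.2
position: [0.541, -0.1891, 0.1594]
eef_rot: [0.269, 0.683, 0.657, 0.168]
ft_force: [-2.6, 1.8, 1.0]
gripper_width: -0.0003
time_s: 5.5
position: [0.5428, -0.1893, 0.1569]
eef_rot: [0.269, 0.683, 0.658, 0.168]
ft_force: [-2.2, 2.9, 3.5]
gripper_width: -0.0
time_s: 5.8
position: [0.5448, -0.1898, 0.1546]
eef_rot: [0.269, 0.683, 0.658, 0.168]
ft_force: [-1.9, 2.9, 3.0]
gripper_width: -0.0001
```

Contact: about 4 N along the normal, roughly 7 mm in. Next I'll compute the arc.

```bash
cat > arc.py <<'E'
from h import *
import sys
np.set_printoptions(precision=3,suppress=True,linewidth=120)
P=np.array([.3975,-.1865,.05]);s=arm.read_state()
dep=float(sys.argv[1])
print("f",s["ft_force"],"axial",-s["ft_force"]@Rq(s["eef_rot"]).apply([0,0,1]))
for q in map(float,sys.argv[2:]): print(q,row(target(q,P,.01,.15,press=dep),s).round(3))
E
python3 arc.py .009 .07 .12 .17 .22 .27 .32
python3 - <<'E'
from h import *
a=arm.read_camera("scene")[205:305,180:280,::-1];b=arm.read_camera("wrist")[200:300,270:370,::-1]
cv2.imwrite("pics/i.png",np.hstack([cv2.resize(i,None,fx=4,fy=4,interpolation=cv2.INTER_CUBIC) for i in(a,b)]))
E
```

```text
f [-1.856  2.93   3.003] axial 3.9116050261905793
0.07 [ 0.001  0.003  0.002  1.365 -0.583  3.303]
0.12 [ 0.05   0.003 -0.006  2.737 -1.096 12.186]
0.17 [ 0.099  0.003 -0.013  4.104 -2.057 21.034]
0.22 [ 0.149  0.003 -0.021  5.463 -3.464 29.822]
0.27 [ 0.198  0.003 -0.029  6.811 -5.314 38.53 ]
0.32 [ 0.248  0.003 -0.036  8.143 -7.602 47.135]
```

View pics/i.png

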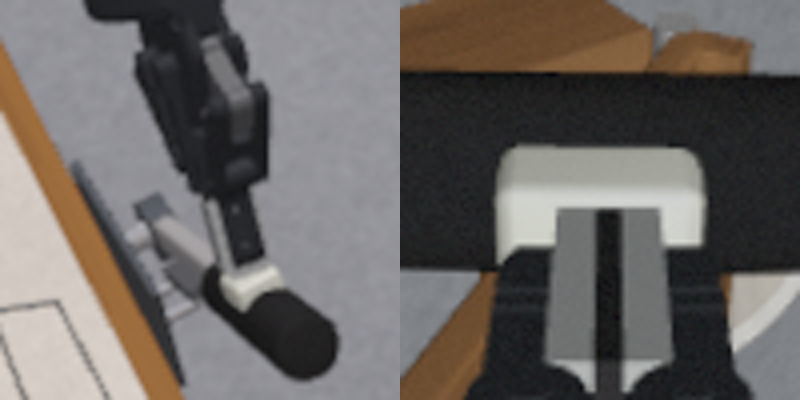

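```bash
python3 -m jog '[[0,0,0,1,-0.5,2,1],[0,0,0,1,-0.5,3.5,1],[0.025,0,0,2,-1,8,1],[0.05,0,-0.005,2.5,-1,12,1]]'
python3 arc.py .009 .12 .17 .22 .27 .32 .37
```

```text
time_s: 6.3
position: [0.5515, -0.1898, 0.1446]
eef_rot: [0.253, 0.688, 0.663, 0.151]
ft_force: [-2.9, 1.8, 3.4]
gripper_width: -0.0002
f [-2.857  1.793  3.449] axial 4.668663204719687
0.12 [ 0.     0.005 -0.001  0.979 -0.587  0.284]
0.17 [ 0.05   0.005 -0.009  2.367 -1.101  9.165]
0.22 [ 0.099  0.005 -0.016  3.747 -2.064 18.01 ]
0.27 [ 0.149  0.005 -0.024  5.119 -3.473 26.796]
0.32 [ 0.198  0.005 -0.032  6.477 -5.325 35.502]
0.37 [ 0.247  0.005 -0.039  7.819 -7.615 44.105]
```

```bash
python3 -m jog '[[0.025,0.005,-0.005,1.5,-1,5,1],[0.05,0.005,-0.01,2.5,-1,9,1],[0.075,0.005,-0.01,3,-1.5,13.5,1],[0.1,0.005,-0.015,3.5,-2,18,1],[0.1,0.005,-0.015,3.5,-2,18,1]]'
python3 arc.py .009 .17 .22 .27 .32 .37 .42 .47
python3 - <<'E'
from h import *
a=arm.read_camera("scene")[205:305,180:280,::-1];b=arm.read_camera("wrist")[200:300,270:370,::-1]
cv2.imwrite("pics/j.png",np.hstack([cv2.resize(i,None,fx=4,fy=4,interpolation=cv2.INTER_CUBIC) for i in(a,b)]))
E
```

```text
time_s: 6.8
position: [0.5605, -0.1895, 0.1282]
eef_rot: [0.219, 0.694, 0.675, 0.117]
ft_force: [-0.6, -3.3, 4.3]
gripper_width: 0.0001
f [-0.642 -3.28   4.323] axial 3.6070352291618573
0.17 [-0.049  0.001  0.007 -0.616 -0.646 -9.208]
0.22 [-0.     0.001 -0.001  0.738 -0.707 -0.307]
0.27 [ 0.049  0.001 -0.008  2.089 -1.218  8.58 ]
0.32 [ 0.099  0.001 -0.016  3.434 -2.178 17.431]
0.37 [ 0.148  0.001 -0.023  4.77  -3.584 26.223]
0.42 [ 0.198  0.001 -0.031  6.094 -5.433 34.935]
0.47 [ 0.247  0.001 -0.038  7.401 -7.72  43.544]
```

View pics/j.png

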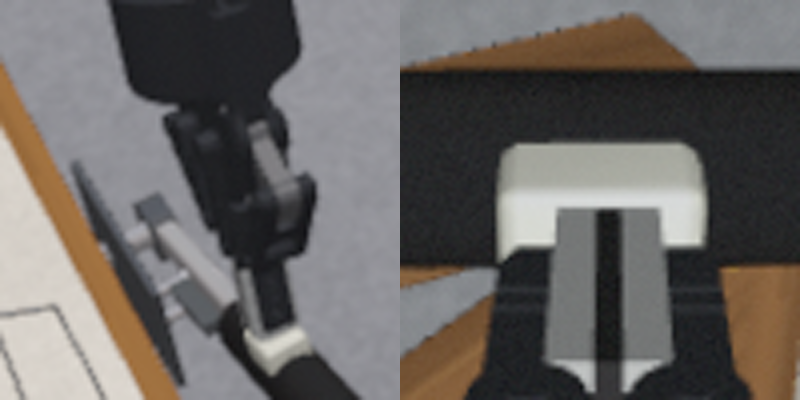

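The lever is following past the first catch with the button pressed. I'll continue along the arc.

```bash
python3 -m jog '[[0.025,0,-0.005,1.5,-1,5,1],[0.05,0,-0.01,2,-1.2,9.5,1],[0.075,0,-0.01,3,-1.7,14,1],[0.1,0,-0.015,3.5,-2.2,18.5,1],[0.125,0,-0.02,4,-3,23,1],[0.15,0,-0.025,5,-3.6,27,1],[0.175,0,-0.03,5.5,-4.5,31.5,1],[0.2,0,-0.03,6,-5.4,36,1],[0.225,0,-0.035,7,-6.6,40,1],[0.25,0,-0.04,7.5,-7.7,44.5,1]]'
python3 arc.py .009 .47 .52 .57 .62 .67 .72 .77 .8
python3 - <<'E'
from h import *
a=arm.read_camera("scene")[205:305,180:280,::-1];b=arm.read_camera("wrist")[200:300,270:370,::-1]
cv2.imwrite("pics/k.png",np.hstack([cv2.resize(i,None,fx=4,fy=4,interpolation=cv2.INTER_CUBIC) for i in(a,b)]))
E
```

```text
time_s: 7.9
position: [0.5743, -0.1886, 0.0846]
eef_rot: [0.132, 0.703, 0.698, 0.027]
ft_force: [-0.7, -2.4, 3.9]
gripper_width: -0.0001
f [-0.699 -2.354  3.938] axial 3.6017752143379194
0.47 [-0.004  0.001  0.002 -0.112 -0.009 -0.934]
0.52 [ 0.045  0.001 -0.006  1.24  -0.48   7.955]
0.57 [ 0.095  0.001 -0.013  2.588 -1.401 16.809]
0.62 [ 0.144  0.001 -0.021  3.928 -2.767 25.607]
0.67 [ 0.194  0.001 -0.028  5.256 -4.577 34.327]
0.72 [ 0.243  0.001 -0.036  6.57  -6.825 42.945]
0.77 [ 0.292  0.001 -0.043  7.865 -9.507 51.442]
0.8 [  0.322   0.001  -0.048   8.632 -11.32   56.473]
```

View pics/k.png

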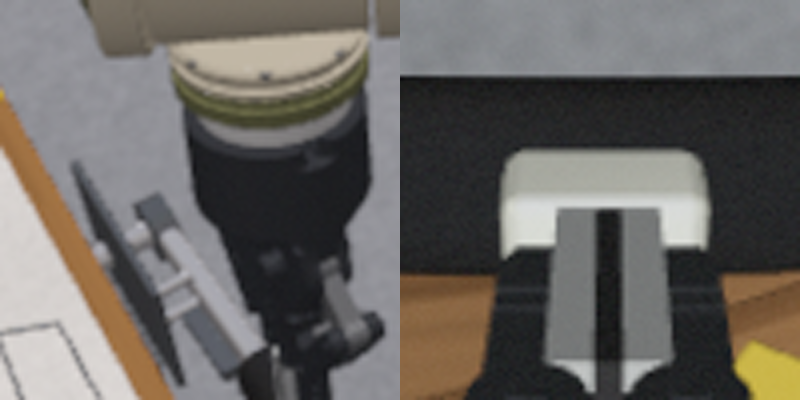

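```bash
python3 -m jog '[[0.02,0,0,0.5,0,4.5,1],[0.045,0,-0.005,1.2,-0.5,9,1],[0.07,0,-0.01,2,-1,13.5,1],[0.095,0,-0.013,2.5,-1.4,18,1],[0.12,0,-0.017,3.3,-2,22.5,1],[0.145,0,-0.02,4,-2.8,26.5,1],[0.17,0,-0.025,4.6,-3.6,31,1],[0.195,0,-0.03,5.2,-4.5,35,1],[0.22,0,-0.03,6,-5.7,39.5,1],[0.243,0,-0.035,6.5,-6.8,43.5,1]]'
python3 arc.py .009 .72 .75 .77 .8 .82 .84
```

```text
time_s: 9.0
position: [0.5776, -0.1884, 0.0393]
eef_rot: [0.046, 0.701, 0.709, -0.061]
ft_force: [-1.8, -1.6, 3.9]
gripper_width: -0.0003
f [-1.837 -1.615  3.902] axial 3.5781958579678115
0.72 [-0.002  0.    -0.001 -0.344 -0.277 -1.346]
0.75 [ 0.028  0.    -0.005  0.464 -0.52   3.99 ]
0.77 [ 0.048  0.    -0.008  1.002 -0.772  7.543]
0.8 [ 0.077  0.    -0.012  1.807 -1.285 12.86 ]
0.82 [ 0.097  0.    -0.015  2.342 -1.716 16.396]
0.84 [ 0.117  0.    -0.018  2.876 -2.219 19.922]
```

```bash
python3 -m jog '[[0.025,0,-0.005,0.5,-0.5,4,1],[0.05,0,-0.008,1,-0.8,8,1],[0.065,0,-0.01,1.5,-1,11,1],[0.077,0,-0.012,1.8,-1.3,13,1]]'
python3 -m jog '[[0,0,0,0,0,1.5,1]]'
python3 arc.py .009 .78 .8 .82
```

```text
time_s: 9.4
position: [0.5763, -0.1887, 0.0279]
eef_rot: [0.018, 0.698, 0.71, -0.089]
ft_force: [-7.3, 3.9, 28.4]
gripper_width: 0.0001
time_s: 9.5
position: [0.5762, -0.1887, 0.0282]
eef_rot: [0.018, 0.698, 0.71, -0.089]
ft_force: [-7.0, 2.9, 18.3]
gripper_width: -0.0001
f [-6.967  2.894 18.289] axial 17.734795549507044
0.78 [-0.022  0.002  0.003 -0.186  0.087 -1.705]
0.8 [-0.002  0.002 -0.     0.358  0.016  1.855]
0.82 [ 0.018  0.002 -0.003  0.902 -0.128  5.412]
```

The force rose sharply at model q ≈ 0.79–0.80, where the stop should be. I'll verify before letting go.

```bash
python3 - <<'E'
from h import *
for n in("scene","top"): cv2.imwrite(f"pics/l_{n}.png",arm.read_camera(n)[:,:,::-1])
print(arm.read_state()["ft_force"])
E
```

```text
[-6.21005133  3.20832042 19.56792303]
```

View pics/l_scene.png

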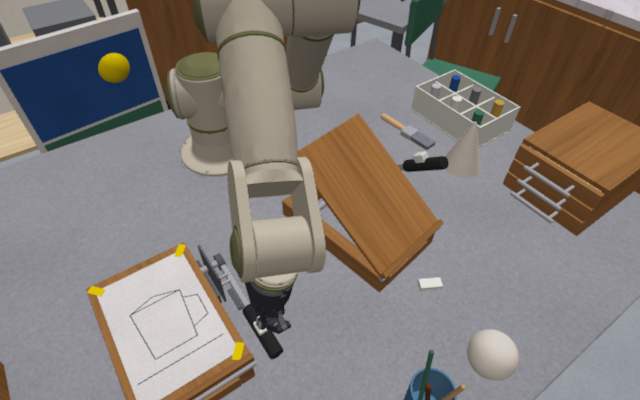

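View pics/l_top.png

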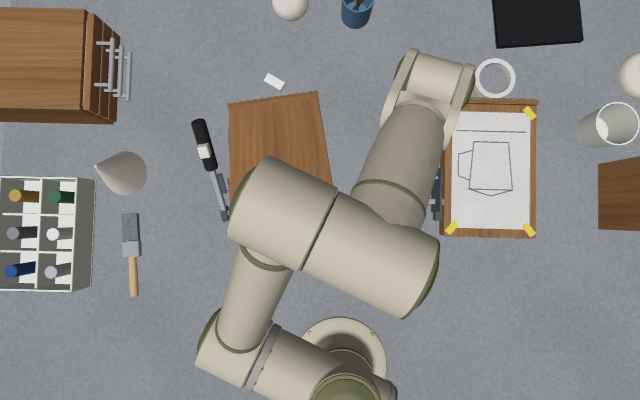

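The board is flat in both views and the bare easel is unchanged. I'll let go by retreating along the tool axis.

```bash
python3 -m jog '[[0,0,0,0,0,-4,1],[0,0,0,0,0,-12,1],[0,0,0,0,0,-30,1],[0,0,0,0,0,-60,1],[0,0,0,0,0,-100,1],[0,0,0,0,0,-140,1],[0,0,0,0,0,-180,1],[0,0,0,0,0,-180,1]]'
python3 - <<'E'
from h import *
np.set_printoptions(precision=4,suppress=True)
s=arm.read_state();print(s["joint_velocities"])
for n in("scene","top","wrist"): cv2.imwrite(f"pics/m_{n}.png",arm.read_camera(n)[:,:,::-1])
P=np.array([.3975,-.1865,.05])
for q in(.7,.75,.8):
  a=.7-q;B=P+[.18*np.cos(a)-.029*np.sin(a),0,.18*np.sin(a)+.029*np.cos(a)];print(q,B,proj("scene",B))
E
```

```text
time_s: 10.4
position: [0.5961, -0.1608, 0.2108]
eef_rot: [0.022, 0.698, 0.71, -0.087]
ft_force: [0.0, 0.3, -0.0]
gripper_width: 0.0001
[-0.014   0.0503  0.1112 -0.0014 -0.0747  0.0054]
0.7 [ 0.5775 -0.1865  0.079 ] [259.2536 317.5163]
0.75 [ 0.5787 -0.1865  0.07  ] [260.0066 320.2802]
0.8 [ 0.5795 -0.1865  0.0609] [260.6333 322.8351]
```

View pics/m_scene.png

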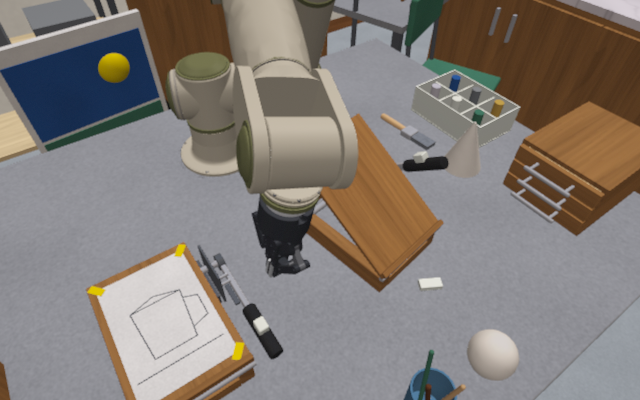

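View pics/m_wrist.png

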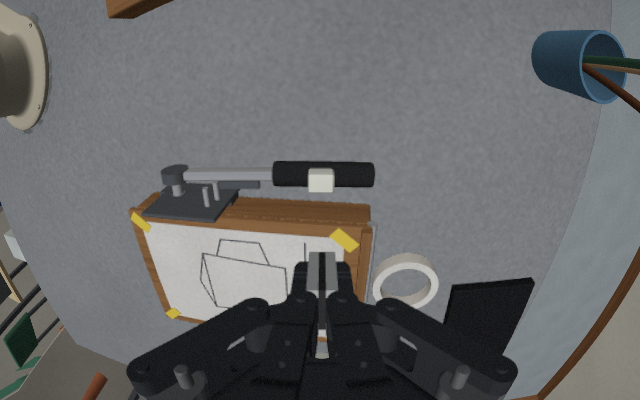

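The board is flat and the button has sprung back up near (260,325) in the scene view. One numeric check before handing in, plus a pause to let the arm settle.

```bash
python3 -m jog '[[0,0,0,0,0,-20,1],[0,0,0,0,0,-20,1],[0,0,0,0,0,-20,1]]'; python3 - <<'E'
from h import *
np.set_printoptions(precision=4,suppress=True)
im=arm.read_camera("scene");A=im[310:340,245:275].astype(int);m=(A.min(2)>185).astype(np.uint8)
n,l,st,ce=cv2.connectedComponentsWithStats(m);i=1+np.argmax(st[1:,4]);c=ce[i]+[245,310];print("button px",c,st[i])
o,d=ray("scene",c);X=o+d*(-.1855-o[1])/d[1];print("at lever plane",X)
a=np.arctan2(X[2]-.05,X[0]-.3975)-np.arctan2(.029,.18);print("q",.7-a)
cv2.imwrite("pics/n.png",cv2.resize(im[230:380,80:300,::-1],None,fx=3,fy=3,interpolation=cv2.INTER_CUBIC))
o0=cv2.imread("pics/a_scene.png")[:,:,::-1];b=(slice(200,290),slice(330,450));print("bare diff",np.abs(o0[b].astype(int)-im[b]).mean())
b=(slice(145,172),slice(400,450));print("bare lever diff",np.abs(o0[b].astype(int)-im[b]).mean());print(arm.read_state()["joint_velocities"])
E
```

```text
time_s: 10.85
position: [0.5952, -0.1579, 0.2223]
eef_rot: [0.016, 0.698, 0.71, -0.09]
ft_force: [0.6, 0.4, 0.2]
gripper_width: 0.0
button px [260.7638 323.315 ] [  9   7  15  14 127]
at lever plane [ 0.577  -0.1855  0.0536]
q 0.8394452024825247
bare diff 2.398456790123457
bare lever diff 2.1958024691358027
[ 0.0011  0.      0.0009 -0.0004  0.005   0.0014]
```

View pics/n.png

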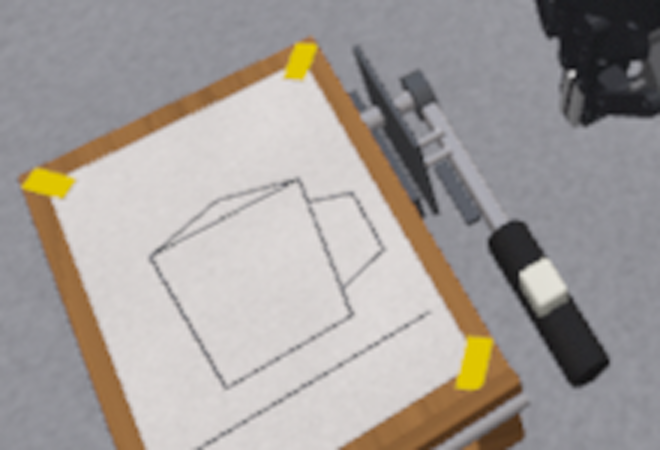

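The button is within 0.5 px of its predicted position at q = 0.80, the board is flat, and the bare easel is unchanged, so I'm handing in.

```bash
python3 -c "from station import arm; print(arm.job_done())"
```

```text
the job is handed in; nothing more can be done
None
```

The drawing's easel is lying flat and the job is handed in. In one push I pressed its release button to about 4 N, swung the lever down past both catches to its lower stop, and backed off about 195 mm. The clock read 10.85 s at the last move. The force peaked at about 28 N at the stop.

**Last checks:**
- **Lever and button:** the button sits within 0.5 px of where it should be at 0.80 rad. Solving back for the angle gave 0.84, past the 0.80 stop; I put the difference down to a few mm of error in a single view.
- **Board:** it looks flat in the pictures, and the button has sprung back up.
- **Other easel:** the parts of the bare easel I compared (its lower front and its lever) look the same as at the start.
- **Robot:** it was clear of everything, at rest, with about zero wrist force.

**One disagreement:** the pictures put the closed fingertips about 26 mm behind the reported tool point, not 11 mm ahead as stated. Because of that, my first press stopped short without touching the button. I measured the offset from two views and used it for the real push.

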